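# Plug a circuit card into the tester and latch it

## Task

Take the wide circuit card out of the rack, slide it upright down the guides of the tester until it is fully home, lowering it gently rather than letting it drop in; then swing the tester's latch fully closed over the card. Leave the narrower card and the other things on the bench where they are.

Things in the scene. Friction and masses are not known exactly. Their poses are not given: they have to be found in the camera images.
- card: Wide circuit card, loose, upright in one of the rack's two grooves: a board 4 mm thick (x), 100 mm wide (y), 75 mm tall, with an aluminium grip rail along the top, 12 mm thick (x), 84 mm long (y), from 72 to 88 mm above the bottom edge. About 120 g. Origin: middle of the bottom edge; z up the board. Front and back are alike: it fits either way round.
- short_card: The other, narrower card in the rack's other groove: the same make and height, but 70 mm wide with a 50 mm long rail. Origin and axes as for the wide card. Not part of the job.
- rack: Fixed black slotted block, 140 (x) by 130 (y) by 32 mm high. Two grooves along its y, at x = +35 and -35 mm, 6 mm wide, 114 mm long, 24 mm deep (groove floor 8 mm above the bench). Origin: centre of its underside.
- tester: Fixed aluminium card tester; base 130 (x) by 200 (y) by 30 mm high. Its card slot runs along y: a low black connector (top at 44 mm, slot 8 mm wide) between two grey upright guides at y = +-51 mm, with grooves 6 mm wide (x) whose ends are 102 mm apart (y), up to 88 mm above the bench, flared from there to 100 mm. Origin: centre of its underside.
- seat (a point): Middle of the slot's floor, 30 mm above the bench, axes as the tester's: here the card's origin lies when it is fully home.
- latch (a joint): Swing latch on a steel post at the tester's +y end. 0 is closed: against its stop, the arm pointing along the tester's -y over the end of the card's rail. It grows as the arm swings out, level, toward the tester's -x, to at most 1.75 rad; it stays where left. Light (about 1 N at the knob).
- latch_hinge (a point): On the latch's upright axis, at the underside of its arm, 120.5 mm above the bench (a seated card's rail top is at 118 mm). The arm is 14 mm wide, 6 mm thick, 66 mm long.
- latch_knob (a point): Middle of the latch's upright black knob (12 mm diameter, 24 mm tall) on the arm, 57 mm from the axis; the knob runs from 12 mm below this point (the arm's top) to 12 mm above.
- spool: Grey solder spool standing on end, 56 mm diameter, 42 mm high; origin under its centre. Bystander.
- bottle: White bottle, 42 mm diameter, 100 mm high; origin under its centre. Bystander.
- screwdriver: Screwdriver 170 mm long lying on the mat; origin below its middle. Bystander.
- brush: Brush 160 mm long lying on the mat; origin below its middle. Bystander.
- tin: Low steel tin, 54 mm diameter, 40 mm high; origin under its centre. Bystander.

How it is judged:
By the outcome, as a careful person would: the job done as asked, in the order asked, and still so for the second after the job is handed in, with the robot touching nothing.
It also fails if it takes over 58 s, if anything falls off the work surface, if the arm or the gripper's body presses on something with over 40 N, if the wrist force passes 120 N, or if a joint passes its speed limit or range.

## Robot

A 7-joint arm with a two-finger parallel gripper is mounted at the origin on the work surface. World frame = base frame: x ahead of the robot, y to its left, z up, the work surface at z = 0. Lengths are in m, angles in degrees, forces in N, time in s.
With the tool pointing down it reaches from about 0.425 to 0.875 m from the base axis. Payload 4.7 kg.
Tool frame: the origin (TCP) lies on the centre line of the jaws, within the pads' length; the fingertips stand 17 mm ahead of it and the grasp point (between the pads) lies 2 mm behind it; z points along the fingers, y is the line along which they close (so a half turn about z gives the same grasp; the last joint's range is limited). The gripper opens to 87 mm and grips with 3 to 60 N. Pads are 19 mm wide; open, the fingers measure 117 mm over their backs; the gripper's body (75 mm by 190 mm) begins 51 mm behind the grasp point.
Start: joints at [77.412, 18.392, -4.016, 83.108, 1.295, 78.541, -3.26], TCP at [0.151, -0.632, 0.24] pointing down, gripper open.
Joint ranges: [-163.93, 163.93], [-17.29, 119.83], [-79.2, 71.16], [3.27, 140.29], [-89.18, 269.18], [5.43, 117.66], [-154.24, 154.24]. Speed limits (degrees/s): [147.25, 147.25, 180, 180, 180, 180, 180].

## Interface

Orientations are given as [roll, pitch, yaw] about the fixed x, y, z axes, in that order (R = Rz(yaw) Ry(pitch) Rx(roll)).
In Python, from cell import env, read_camera gives the robot as it stands.
- The arm moves only by the shell command python3 -m jog 'ROWS' [FORCE]. ROWS is JSON, a list of rows, each a list of 5 numbers: the opening, from 0 (shut) to 1 (fully open), then the shift along the tool's x, y, z each as a share of 0.02 m, from -1 to 1, then the turn about the tool's z as a share of 45 degrees, from -1 to 1. In form: [[gripper, x, y, z, yaw], ...]. A call has 1 to 12 rows; each row shifts and turns the commanded pose from where the row before left it, along the tool's axes as they then stand; what a row does not reach is not made up. A row lasts 1/12 s, in which the tool goes at most 41.7 mm and 7.16 degrees, less where a joint would pass 70% of its speed; a pose out of reach is approached as far as the arm can. A call with a number of a shift or a turn outside -1 to 1 is refused whole. A call with a gripper value outside its range is refused whole. The fingers move at their own pace and stop on an object; FORCE is the grip in N (left out, the last holds). Time passes only in rows, so rows that do not move let the fingers close. It gives the time, the measured TCP pose, the force, the opening and the grip force at its end, in the units of the state.
- env.get_obs(): the state, without advancing time (a new reading comes with each control period).
- read_camera(name): name is "scene" or "top" or "wrist"; returns a dict with "color" (480x640x3 uint8, red, green, blue), "range_z" (480x640 float32, m along the optical axis (not along the pixel's ray), 0 where there is no reading), "mtx" (3x3 intrinsics, pixels), "world_from_camera" (4x4, takes a point from camera to world coordinates); the wrist camera has in their place "T_tool_cam" (4x4, takes a point from camera to tool coordinates, whose origin is the TCP and whose axes are the flange's). Camera axes: x right, y down, z forward; pixel columns grow to the right and rows downward; lengths in m; the calibration is good to about 2 mm. The wrist camera is an equidistant fisheye: a pixel r from the principal point sees the ray r / f radians off the axis. A picture is of the moment at which its call begins: read the wrist's pose just before it.
- env.sign_off(): hands the job in; it is judged then, once.
The state is a dict: "time_s": time; "qpos": joint angles; "joint_velocities": joint speeds; "effort": joint torques, N m; "tool_pos": TCP position; "tool_rot": TCP orientation; "force": force on the tool from outside, world axes, zero at the start; "wrist_torque": the same for the moment, N m; "grip_width": finger opening in m; "grasp_force": force on a finger pad.
Only numpy, scipy, OpenCV 4.12 (cv2) and the standard library are available. Lean on these libraries where they do the work, as an engineer would, in place of code of your own. Each camera call takes 0.05 s, during which the arm holds its last target. There are 200 camera calls.

## Working session

There is one attempt and no reset: what is moved stays moved. The work goes in short steps, Python scripts to look and compute and a shell command to move; the robot and the scene stay as the last step left them, time stands still between calls to the robot, and variables do not carry over. Pictures are saved under pics/ and viewed, at most 10 in all, crops included, and the job is handed in when it is done.

```bash
mkdir -p pics
cat > h.py <<'E'
import numpy as np,cv2
from cell import env,read_camera
def world(c,u,v,z=None):
    K=c["mtx"];T=np.array(c["world_from_camera"]);r=np.linalg.inv(K)@[u,v,1]
    if z is None: d=c["range_z"][int(v),int(u)]
    else: d=(z-T[2,3])/(T[:3,:3]@r)[2]
    return T[:3,:3]@(r*d)+T[:3,3]
E
python3 - <<'E'
from h import *
for n in("top","scene"):
    c=read_camera(n);cv2.imwrite(f"pics/{n}0.png",c["color"][:,:,::-1]);np.savez(f"pics/{n}0.npz",**c)
    print(np.round(c["world_from_camera"],3),c["mtx"])
o=env.get_obs();print(o["tool_pos"],o["tool_rot"],o["time_s"])
E
```

```text
[[-1.00e-03 -9.98e-01  5.80e-02  5.41e-01]
 [-1.00e+00  2.00e-03  1.70e-02 -1.80e-02]
 [-1.70e-02 -5.80e-02 -9.98e-01  1.28e+00]
 [ 0.00e+00  0.00e+00  0.00e+00  1.00e+00]] [[500.45525979   0.         317.12268426]
 [  0.         500.45525979 240.18069354]
 [  0.           0.           1.        ]]
[[-0.033  0.524 -0.851  1.791]
 [ 0.999  0.021 -0.025  0.021]
 [ 0.005 -0.851 -0.524  0.834]
 [ 0.     0.     0.     1.   ]] [[493.08406212   0.         321.00768764]
 [  0.         493.08406212 248.33398447]
 [  0.           0.           1.        ]]
[ 0.15042762 -0.63188433  0.23857458] [-1.79902047e+02  5.42561615e-03  1.33960657e+01] 0.1
```

View pics/top0.png

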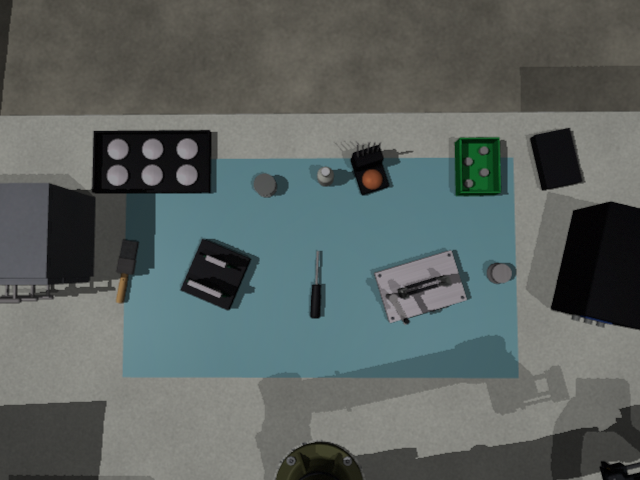

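View pics/scene0.png

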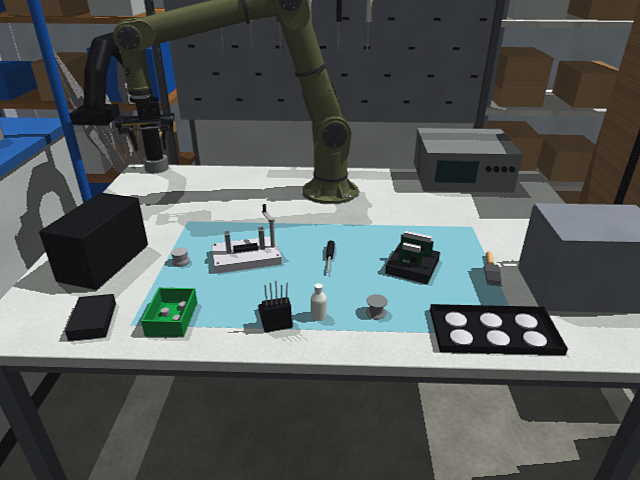

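Run:
```python
from h import *
im=cv2.imread("pics/top0.png")
a=cv2.resize(im[230:320,175:265],None,fx=4.4,fy=4.4,interpolation=cv2.INTER_CUBIC)
b=cv2.resize(im[240:330,365:475],None,fx=3.6,fy=3.6,interpolation=cv2.INTER_CUBIC)
b=cv2.copyMakeBorder(b,0,a.shape[0]-b.shape[0],0,0,cv2.BORDER_CONSTANT)
o=np.hstack([a,b]);o=np.clip(o.astype(float)*1.6,0,255).astype(np.uint8);print(o.shape)
cv2.imwrite("pics/crop1.png",o)
```

```text
(396, 792, 3)
```

View pics/crop1.png

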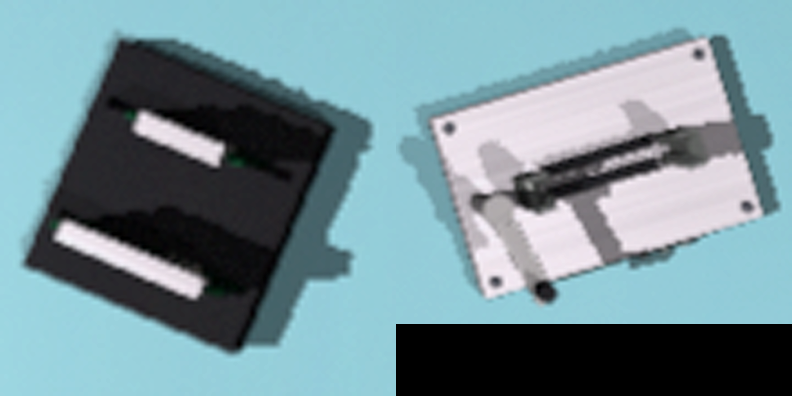

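The crop shows the wide rail at crop (53–207, 220–300) in the rack's near groove, tester base corners at (430,121), (712,38), (764,212), (487,298), latch hinge near (481,202) and knob near (544,292). I compute these positions, with the depth as a check.

Run:
```python
from h import *
c=dict(np.load("pics/top0.npz"))
L=lambda x,y,z:world(c,175+x/4.4-.4,230+y/4.4-.4,z)
R=lambda x,y,z:world(c,365+(x-396)/3.6-.4,240+y/3.6-.4,z)
P=lambda *a:print(*[np.round(x,4) for x in a])
r=np.array([L(*p,.096) for p in[(62,220),(207,278),(198,300),(53,242)]]);print("rail");P(r.mean(0),np.linalg.norm(r[1]-r[0]),np.linalg.norm(r[2]-r[1]))
d=r[0]+r[3]-r[1]-r[2];P(np.degrees(np.arctan2(d[1],d[0])))
rk=np.array([L(*p,.032) for p in[(120,38),(332,130),(238,352),(24,264)]]);print("rack");P(rk.mean(0));
d=rk[0]+rk[3]-rk[1]-rk[2];P(np.linalg.norm(d)/2,np.degrees(np.arctan2(d[1],d[0])))
t=np.array([R(*p,.03) for p in[(430,121),(712,38),(764,212),(487,298)]]);print("tester");P(t.mean(0))
d=t[0]+t[3]-t[1]-t[2];P(np.linalg.norm(d)/2,np.degrees(np.arctan2(d[1],d[0])))
d=t[0]+t[1]-t[3]-t[2];P(np.linalg.norm(d)/2,np.degrees(np.arctan2(d[1],d[0]))+90)
print("knob");P(R(544,292,.15));P(R(481,202,.12))
# depth cloud, both cameras
for n in("top","scene"):
    c=dict(np.load(f"pics/{n}0.npz"));v,u=np.mgrid[:480,:640];d=c["range_z"]
    X=np.stack([(u-c["mtx"][0,2])/c["mtx"][0,0]*d,(v-c["mtx"][1,2])/c["mtx"][1,1]*d,d],-1)@c["world_from_camera"][:3,:3].T+c["world_from_camera"][:3,3]
    print(n)
    for nm,ctr,rad,z0,z1 in[("rail",r.mean(0),.06,.088,.11),("base",t.mean(0),.125,.024,.036),("guide",t.mean(0),.08,.09,.106),("arm+knob",t.mean(0),.16,.115,.2),("knob",t.mean(0),.16,.14,.2)]:
        m=(np.hypot(*(X[...,:2]-ctr[:2]).transpose(2,0,1))<rad)&(X[...,2]>z0)&(X[...,2]<z1)&(d>0)
        p=X[m]
        if len(p)<4: print(nm,len(p));continue
        print(nm,len(p),p.mean(0).round(4),cv2.minAreaRect(p[:,:2].astype(np.float32)))
```

```text
rail
[0.4952 0.2699 0.096 ] 0.0846 0.0127
68.4417
rack
[0.5291 0.2583 0.032 ]
0.1321 67.2733
tester
[ 0.4992 -0.2534  0.03  ]
0.2012 106.7414
0.1257 106.5907
knob
[ 0.426  -0.1963  0.15  ]
[ 0.48   -0.1615  0.12  ]
top
rail 189 [0.4951 0.2694 0.0944] ((0.49506714940071106, 0.2697453498840332), (0.08377324789762497, 0.012474252842366695), 67.18672180175781)
base 3459 [ 0.5008 -0.2556  0.0287] ((0.49737411737442017, -0.25406381487846375), (0.13213661313056946, 0.20082853734493256), 16.511348724365234)
guide 116 [ 0.4985 -0.2544  0.0956] ((0.49868619441986084, -0.25401026010513306), (0.02527463808655739, 0.11903416365385056), 16.582088470458984)
arm+knob 223 [ 0.4511 -0.1843  0.1286] ((0.4505510926246643, -0.1869271993637085), (0.0757109671831131, 0.01995258778333664), 31.34234046936035)
knob 24 [ 0.4246 -0.199   0.1488] ((0.42407816648483276, -0.198912113904953), (0.00952431932091713, 0.010953590273857117), 85.01939392089844)
scene
rail 112 [0.5013 0.2721 0.0931] ((0.501304566860199, 0.2724299132823944), (0.0838875100016594, 0.0225125290453434), 63.1156005859375)
base 1192 [ 0.516  -0.2519  0.0284] ((0.5023037791252136, -0.2502461373806), (0.13877646625041962, 0.1992013156414032), 16.56928825378418)
guide 51 [ 0.5009 -0.2453  0.0951] ((0.4992954730987549, -0.25054803490638733), (0.031020861119031906, 0.11736398190259933), 15.598479270935059)
arm+knob 102 [ 0.4534 -0.1837  0.1291] ((0.45614686608314514, -0.17945446074008942), (0.07593796402215958, 0.01961384527385235), 26.424367904663086)
knob 14 [ 0.4293 -0.1953  0.146 ] ((0.4293496608734131, -0.19532844424247742), (0.01147148571908474, 0.009346455335617065), 7.808720111846924)
```

```bash
cat >> h.py <<'E'
def plan(p,yaw,pos=None,y0=None,sp=1.0):
    """constant row (count, x,y,z,yaw shares) to go from the current pose to p, yaw"""
    o=env.get_obs();pos=np.array(o["tool_pos"] if pos is None else pos);y0=o["tool_rot"][2] if y0 is None else y0
    dy=(yaw-y0+180)%360-180;d=np.array(p)-pos
    n=max(1,int(np.ceil(max(np.linalg.norm(d)/(.019*sp),abs(dy)/6.8))))
    A=np.zeros((2,2))
    for i in range(n):
        a=np.radians(y0+dy*i/n);A+=[[np.cos(a),np.sin(a)],[np.sin(a),-np.cos(a)]]
    s=np.linalg.solve(A,d[:2]);print("rows",n,np.round([s[0]/.02,s[1]/.02,-d[2]/n/.02,-dy/n/45],3));return np.array(p),yaw
E
python3 - <<'E'
from h import *
a=plan([.25,-.41,.30],60);plan([.4985,-.254,.30],106.6,*a)
E
```

```text
rows 14 [ 0.767 -0.457 -0.219 -0.074]
rows 16 [ 0.609  0.719 -0.    -0.065]
```

```bash
python3 -m jog '[[0.5,0.77,-0.46,-0.22,-0.074],[0.5,0.77,-0.46,-0.22,-0.074],[0.5,0.77,-0.46,-0.22,-0.074],[0.5,0.77,-0.46,-0.22,-0.074],[0.5,0.77,-0.46,-0.22,-0.074],[0.5,0.77,-0.46,-0.22,-0.074],[0.5,0.77,-0.46,-0.22,-0.074],[0.5,0.77,-0.46,-0.22,-0.074],[0.5,0.77,-0.46,-0.22,-0.074],[0.5,0.77,-0.46,-0.22,-0.074],[0.5,0.77,-0.46,-0.22,-0.074],[0.5,0.77,-0.46,-0.22,-0.074]]'
python3 -m jog '[[0.5,0.77,-0.46,-0.22,-0.074],[0.5,0.77,-0.46,-0.22,-0.074],[0.5,0.61,0.72,0,-0.065],[0.5,0.61,0.72,0,-0.065],[0.5,0.61,0.72,0,-0.065],[0.5,0.61,0.72,0,-0.065],[0.5,0.61,0.72,0,-0.065],[0.5,0.61,0.72,0,-0.065],[0.5,0.61,0.72,0,-0.065],[0.5,0.61,0.72,0,-0.065],[0.5,0.61,0.72,0,-0.065],[0.5,0.61,0.72,0,-0.065]]'
python3 -m jog '[[0.5,0.61,0.72,0,-0.065],[0.5,0.61,0.72,0,-0.065],[0.5,0.61,0.72,0,-0.065],[0.5,0.61,0.72,0,-0.065],[0.5,0.61,0.72,0,-0.065],[0.5,0.61,0.72,0,-0.065],[0.5,0,0,0,0],[0.5,0,0,0,0],[0.5,0,0,0,0]]'
python3 - <<'E'
from h import *
c=None
o=env.get_obs();print(o["tool_pos"],o["tool_rot"],o["time_s"],o["grip_width"],o["force"])
c=read_camera("wrist");cv2.imwrite("pics/w1.png",c["color"][:,:,::-1]);np.savez("pics/w1.npz",pos=o["tool_pos"],rot=o["tool_rot"],**c)
print(np.round(c["T_tool_cam"],3),c["mtx"])
plan([.495,.27,.25],67.5)
E
```

```text
time_s: 1.1
tool_pos: [0.248, -0.4439, 0.292]
tool_rot: [-180.0, -0.0, 53.5]
force: [-0.1, 0.3, 0.1]
grip_width: 0.0438
grasp_force: 0.0
time_s: 2.1
tool_pos: [0.4232, -0.3338, 0.3011]
tool_rot: [-180.0, -0.0, 89.6]
force: [-0.3, 1.3, 0.6]
grip_width: 0.0438
grasp_force: 0.0
time_s: 2.85
tool_pos: [0.4985, -0.2532, 0.3011]
tool_rot: [-179.9, 0.0, 106.8]
force: [-0.2, -1.0, -0.4]
grip_width: 0.0434
grasp_force: 0.0
[ 0.49845078 -0.25321544  0.3010672 ] [-1.79948671e+02  3.10320245e-02  1.06797426e+02] 2.85 0.04340416885005879 [-0.22991428 -0.96285084 -0.35602163]
[[ 0.001 -0.969 -0.249  0.067]
 [ 1.     0.001 -0.001  0.   ]
 [ 0.001 -0.249  0.969 -0.144]
 [ 0.     0.     0.     1.   ]] [[371.64829954   0.         320.05957378]
 [  0.         371.64829954 241.73840519]
 [  0.           0.           1.        ]]
rows 28 [ 0.953 -0.042  0.091  0.031]
```

View pics/w1.png

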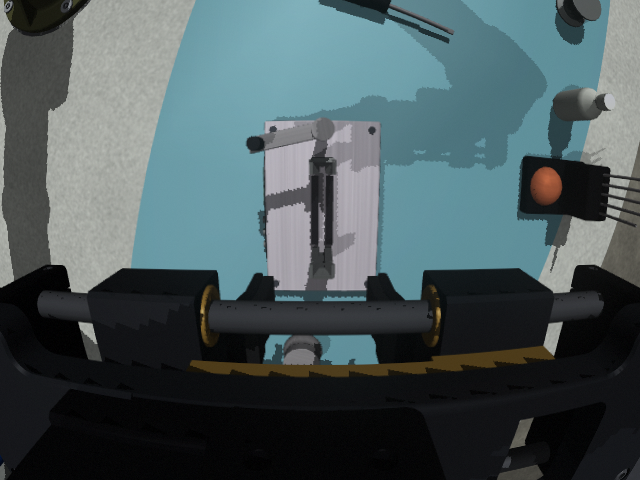

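The wrist view shows the tester at (265–380, 122–295), guides at about (322,165) and (322,268), latch hinge at (322,130), knob at (256,143). I measure it from this depth image too.

```bash
cat >> h.py <<'E'
from scipy.spatial.transform import Rotation as Ro
def wcloud(c,pos,rot):
    v,u=np.mgrid[:480,:640];K=c["mtx"];x=(u-K[0,2])/K[0,0];y=(v-K[1,2])/K[1,1];r=np.hypot(x,y)+1e-9
    d=c["range_z"];t=np.tan(np.minimum(r,1.5))/r
    X=np.stack([x*t*d,y*t*d,d],-1);T=c["T_tool_cam"];X=X@T[:3,:3].T+T[:3,3]
    return X@Ro.from_euler("xyz",rot,degrees=True).as_matrix().T+pos
E
python3 - <<'E'
from h import *
c=dict(np.load("pics/w1.npz"));X=wcloud(c,c["pos"],c["rot"]);d=c["range_z"]
ctr=np.array([.4985,-.254])
for nm,rad,z0,z1 in[("base",.125,.024,.036),("conn",.08,.04,.047),("guide",.08,.094,.106),("arm",.16,.115,.135),("knob",.16,.142,.2)]:
    v=np.mgrid[:480,:640][0]
    m=(np.hypot(*(X[...,:2]-ctr).transpose(2,0,1))<rad)&(X[...,2]>z0)&(X[...,2]<z1)&(d>0)&(v<300)
    p=X[m]
    print(nm,len(p),p.mean(0).round(4),np.round(p.min(0),3),cv2.minAreaRect(p[:,:2].astype(np.float32)))
im=cv2.resize(c["color"][115:300,225:385,::-1],None,fx=3.2,fy=3.2,interpolation=cv2.INTER_CUBIC)
cv2.imwrite("pics/w1c.png",np.clip(im.astype(float)*1.5,0,255))
E
```

```text
base 15676 [ 0.5013 -0.2521  0.029 ] [ 0.411 -0.364  0.024] ((0.49954545497894287, -0.2534535229206085), (0.1318095177412033, 0.20025986433029175), 16.226408004760742)
conn 973 [ 0.501  -0.2532  0.043 ] [ 0.478 -0.304  0.04 ] ((0.5027602910995483, -0.2602560520172119), (0.023960627615451813, 0.09009218961000443), 17.128467559814453)
guide 550 [ 0.4994 -0.2488  0.097 ] [ 0.472 -0.314  0.094] ((0.501101016998291, -0.2537519633769989), (0.02529548481106758, 0.11861221492290497), 17.054954528808594)
arm 1308 [ 0.4571 -0.1831  0.1265] [ 0.416 -0.21   0.121] ((0.45099517703056335, -0.18481583893299103), (0.07519964128732681, 0.019769318401813507), 26.10464096069336)
knob 180 [ 0.427  -0.1997  0.1491] [ 0.421 -0.206  0.142] ((0.42658576369285583, -0.19994474947452545), (0.011238991282880306, 0.01058872602880001), 14.91196060180664)[ WARN:0@0.418] global loadsave.cpp:1063 imwrite_ Unsupported depth image for selected encoder is fallbacked to CV_8U.
```

View pics/w1c.png

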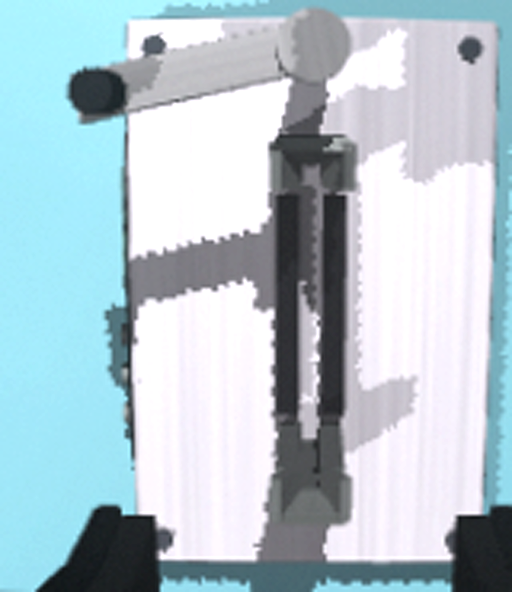

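```bash
R='[0.5,0.95,-0.04,0.09,0.031]'; python3 -m jog '[[0.5,0.95,-0.04,0.09,0.031],[0.5,0.95,-0.04,0.09,0.031],[0.5,0.95,-0.04,0.09,0.031],[0.5,0.95,-0.04,0.09,0.031],[0.5,0.95,-0.04,0.09,0.031],[0.5,0.95,-0.04,0.09,0.031],[0.5,0.95,-0.04,0.09,0.031],[0.5,0.95,-0.04,0.09,0.031],[0.5,0.95,-0.04,0.09,0.031],[0.5,0.95,-0.04,0.09,0.031],[0.5,0.95,-0.04,0.09,0.031],[0.5,0.95,-0.04,0.09,0.031]]'
python3 -m jog '[[0.5,0.95,-0.04,0.09,0.031],[0.5,0.95,-0.04,0.09,0.031],[0.5,0.95,-0.04,0.09,0.031],[0.5,0.95,-0.04,0.09,0.031],[0.5,0.95,-0.04,0.09,0.031],[0.5,0.95,-0.04,0.09,0.031],[0.5,0.95,-0.04,0.09,0.031],[0.5,0.95,-0.04,0.09,0.031],[0.5,0.95,-0.04,0.09,0.031],[0.5,0.95,-0.04,0.09,0.031],[0.5,0.95,-0.04,0.09,0.031],[0.5,0.95,-0.04,0.09,0.031]]'
python3 -m jog '[[0.5,0.95,-0.04,0.09,0.031],[0.5,0,0,0,0],[0.5,0,0,0,0],[0.5,0,0,0,0]]'
python3 - <<'E'
from h import *
o=env.get_obs();print(o["tool_pos"],o["tool_rot"],o["time_s"])
c=read_camera("wrist");np.savez("pics/w2.npz",pos=o["tool_pos"],rot=o["tool_rot"],**c)
X=wcloud(c,o["tool_pos"],o["tool_rot"]);v=np.mgrid[:480,:640][0];ctr=np.array([.495,.27])
for nm,rad,z0,z1 in[("rail",.06,.088,.11),("rack",.1,.026,.036)]:
    m=(np.hypot(*(X[...,:2]-ctr).transpose(2,0,1))<rad)&(X[...,2]>z0)&(X[...,2]<z1)&(c["range_z"]>0)&(v<300)
    p=X[m];print(nm,len(p));print(p.mean(0).round(4),cv2.minAreaRect(p[:,:2].astype(np.float32)))
E
```

```text
time_s: 3.9
tool_pos: [0.4528, -0.0304, 0.2796]
tool_rot: [180.0, 0.1, 89.8]
force: [1.6, -0.4, 0.8]
grip_width: 0.0435
grasp_force: 0.0
time_s: 4.9
tool_pos: [0.4744, 0.1959, 0.258]
tool_rot: [179.9, 0.1, 73.1]
force: [0.5, -1.1, -0.6]
grip_width: 0.0434
grasp_force: 0.0
time_s: 5.23
tool_pos: [0.4787, 0.2135, 0.2559]
tool_rot: [-180.0, 0.1, 71.9]
force: [0.1, 0.1, 0.9]
grip_width: 0.0434
grasp_force: 0.0
[0.47873993 0.21345773 0.25593294] [-1.79997233e+02  6.53600456e-02  7.18588198e+01] 5.2333
rail 1471
[0.4974 0.2705 0.0949] ((0.49713945388793945, 0.27003735303878784), (0.08373487740755081, 0.012112288735806942), 67.46317291259766)
rack 12701
[0.5202 0.2649 0.031 ] ((0.5274146795272827, 0.2612690329551697), (0.13077902793884277, 0.1334790289402008), 67.06637573242188)
```

Run:
```python
from h import *
a=plan([.4966,.2700,.13],67.4);plan([.4966,.27,.086],67.4,*a,sp=.5)
```

```text
rows 8 [ 0.372 -0.018  0.788  0.012]
rows 5 [ 0.    0.    0.44 -0.  ]
```

```bash
python3 -m jog '[[0.5,0.372,-0.018,0.79,0.0124],[0.5,0.372,-0.018,0.79,0.0124],[0.5,0.372,-0.018,0.79,0.0124],[0.5,0.372,-0.018,0.79,0.0124],[0.5,0.372,-0.018,0.79,0.0124],[0.5,0.372,-0.018,0.79,0.0124],[0.5,0.372,-0.018,0.79,0.0124],[0.5,0.372,-0.018,0.79,0.0124],[0.5,0,0,0,0],[0.5,0,0,0,0]]'
python3 - <<'E'
from h import *
o=env.get_obs()
c=read_camera("wrist")
X=wcloud(c,o["tool_pos"],o["tool_rot"]);v=np.mgrid[:480,:640][0];ctr=np.array([.4966,.27])
m=(np.hypot(*(X[...,:2]-ctr).transpose(2,0,1))<.06)&(X[...,2]>.088)&(X[...,2]<.1)&(c["range_z"]>0)
p=X[m];print(len(p),p.mean(0).round(4),cv2.minAreaRect(p[:,:2].astype(np.float32)))
plan([.4966,.27,.086],67.4,sp=.5)
E
```

```text
time_s: 6.12
tool_pos: [0.496, 0.2705, 0.1294]
tool_rot: [-180.0, 0.1, 67.4]
force: [0.6, 0.6, 0.1]
grip_width: 0.0436
grasp_force: 0.0
2719 [0.5014 0.2796 0.0949] ((0.49757540225982666, 0.27017447352409363), (0.08366226404905319, 0.011849196627736092), 67.15708923339844)
rows 5 [-0.007  0.004  0.442  0.   ]
```

```bash
python3 -m jog '[[0.5,0,0.01,0.44,0],[0.5,0,0.01,0.44,0],[0.5,0,0.01,0.44,0],[0.5,0,0.01,0.44,0],[0.5,0,0.01,0.44,0],[0.5,0,0,0,0],[0.3,0,0,0,0],[0,0,0,0,0],[0,0,0,0,0],[0,0,0,0,0],[0,0,0,0,0],[0,0,0,0,0]]' 25
python3 -m jog '[[0,0,0,0,0],[0,0,0,-0.1,0],[0,0,0,-0.25,0],[0,0,0,-0.25,0],[0,0,0,-0.25,0],[0,0,0,-0.25,0],[0,0,0,-0.25,0],[0,0,0,-0.25,0]]'
```

```text
time_s: 7.17
tool_pos: [0.4972, 0.2716, 0.086]
tool_rot: [180.0, -0.0, 67.5]
force: [-0.9, 0.4, 0.6]
grip_width: 0.0119
grasp_force: 25.4
time_s: 7.83
tool_pos: [0.4971, 0.2715, 0.1184]
tool_rot: [180.0, -0.0, 67.5]
force: [0.5, -0.5, -0.7]
grip_width: 0.012
grasp_force: 25.0
```

```bash
python3 -m jog '[[0,0,0,-0.6,0],[0,0,0,-0.9,0],[0,0,0,-0.9,0],[0,0,0,-0.9,0],[0,0,0,-0.9,0],[0,0,0,-0.9,0],[0,0,0,-0.9,0],[0,0,0,-0.6,0],[0,0,0,0,0],[0,0,0,0,0]]'
python3 - <<'E'
from h import *
plan([.5001,-.2523,.25],106.6,sp=.8)
E
```

```text
time_s: 8.67
tool_pos: [0.4972, 0.2716, 0.2502]
tool_rot: [179.9, -0.0, 67.5]
force: [-0.4, -0.2, -1.8]
grip_width: 0.0118
grasp_force: 25.0
rows 35 [-0.761  0.051  0.    -0.025]
```

```bash
python3 -m jog '[[0,-0.4,0.03,0,-0.0248],[0,-0.76,0.051,0,-0.0248],[0,-0.76,0.051,0,-0.0248],[0,-0.76,0.051,0,-0.0248],[0,-0.76,0.051,0,-0.0248],[0,-0.76,0.051,0,-0.0248],[0,-0.76,0.051,0,-0.0248],[0,-0.76,0.051,0,-0.0248],[0,-0.76,0.051,0,-0.0248],[0,-0.76,0.051,0,-0.0248],[0,-0.76,0.051,0,-0.0248],[0,-0.76,0.051,0,-0.0248]]'
python3 -m jog '[[0,-0.76,0.051,0,-0.0248],[0,-0.76,0.051,0,-0.0248],[0,-0.76,0.051,0,-0.0248],[0,-0.76,0.051,0,-0.0248],[0,-0.76,0.051,0,-0.0248],[0,-0.76,0.051,0,-0.0248],[0,-0.76,0.051,0,-0.0248],[0,-0.76,0.051,0,-0.0248],[0,-0.76,0.051,0,-0.0248],[0,-0.76,0.051,0,-0.0248],[0,-0.76,0.051,0,-0.0248],[0,-0.76,0.051,0,-0.0248]]'
python3 -m jog '[[0,-0.76,0.051,0,-0.0248],[0,-0.76,0.051,0,-0.0248],[0,-0.76,0.051,0,-0.0248],[0,-0.76,0.051,0,-0.0248],[0,-0.76,0.051,0,-0.0248],[0,-0.76,0.051,0,-0.0248],[0,-0.76,0.051,0,-0.0248],[0,-0.76,0.051,0,-0.0248],[0,-0.6,0.04,0,-0.0248],[0,0,0,0,0],[0,0,0,0,0],[0,0,0,0,0]]'
python3 - <<'E'
from h import *
plan([.5001,-.2523,.25],106.6,sp=.8)
E
```

```text
time_s: 9.67
tool_pos: [0.4587, 0.0993, 0.2484]
tool_rot: [-179.9, 0.0, 80.9]
force: [0.1, 0.3, -0.8]
grip_width: 0.0117
grasp_force: 25.0
time_s: 10.67
tool_pos: [0.4615, -0.0828, 0.2483]
tool_rot: [-179.9, -0.1, 94.3]
force: [-0.3, -0.5, -1.4]
grip_width: 0.0117
grasp_force: 25.0
time_s: 11.67
tool_pos: [0.4909, -0.2114, 0.2489]
tool_rot: [-179.9, -0.1, 104.3]
force: [-0.6, 1.1, -1.7]
grip_width: 0.0116
grasp_force: 25.0
rows 3 [-0.697 -0.029 -0.018 -0.017]
```

```bash
python3 -m jog '[[0,-0.7,-0.03,0,-0.017],[0,-0.7,-0.03,0,-0.017],[0,-0.7,-0.03,0,-0.017],[0,0,0,0,0],[0,0,0,0,0],[0,0,0,0,0]]'
python3 - <<'E'
from h import *
o=env.get_obs();print(o["tool_pos"],o["tool_rot"])
c=read_camera("wrist");np.savez("pics/w3.npz",pos=o["tool_pos"],rot=o["tool_rot"],**c)
X=wcloud(c,o["tool_pos"],o["tool_rot"]);v=np.mgrid[:480,:640][0];d=c["range_z"]
ctr=np.array([.4995,-.2535])
for nm,rad,z0,z1 in[("base",.125,.024,.036),("guide",.08,.094,.106),("arm",.16,.115,.135),("knob",.16,.142,.16),("card",.07,.25,.268)]:
    m=(np.hypot(*(X[...,:2]-ctr).transpose(2,0,1))<rad)&(X[...,2]>z0)&(X[...,2]<z1)&(d>0)
    p=X[m]
    if len(p)>3: print(nm,len(p),p.mean(0).round(4),cv2.minAreaRect(p[:,:2].astype(np.float32)))
cv2.imwrite("pics/w3.png",c["color"][:,:,::-1])
E
```

```text
time_s: 12.17
tool_pos: [0.5005, -0.2519, 0.2497]
tool_rot: [-180.0, -0.1, 106.7]
force: [0.3, 1.2, -1.8]
grip_width: 0.0115
grasp_force: 25.0
[ 0.50051227 -0.25189912  0.24965818] [-1.79992880e+02 -5.49611493e-02  1.06668474e+02]
base 15371 [ 0.4968 -0.2335  0.029 ] ((0.4967890679836273, -0.2440420389175415), (0.1325715035200119, 0.17951300740242004), 16.66180419921875)
guide 399 [ 0.4854 -0.2028  0.097 ] ((0.4854898750782013, -0.2043154388666153), (0.025544000789523125, 0.014650778844952583), 16.751712799072266)
arm 1860 [ 0.4573 -0.183   0.1265] ((0.4511924386024475, -0.18451803922653198), (0.07490195333957672, 0.01992255263030529), 25.57219696044922)
knob 267 [ 0.427  -0.1993  0.149 ] ((0.42650455236434937, -0.19956932961940765), (0.011784197762608528, 0.011239076033234596), 45.253910064697266)
card 3956 [ 0.4963 -0.237   0.2582] ((0.498467355966568, -0.24272923171520233), (0.029906027019023895, 0.06304319202899933), 33.75057601928711)
```

View pics/w3.png

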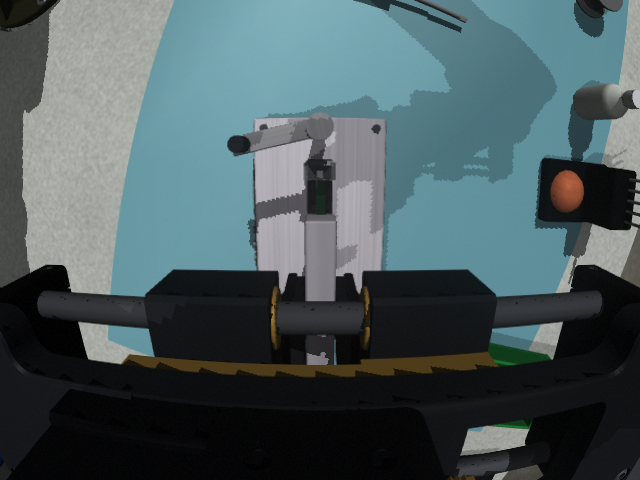

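The card hangs upright over the slot: rail end at about (320,222), board edge over the +y guide at (320,180), latch clear at left. I measure card against guide in the tester's axes.

Run:
```python
from h import *
c=dict(np.load("pics/w3.npz"));X=wcloud(c,c["pos"],c["rot"]);v,u=np.mgrid[:480,:640];d=c["range_z"]
a=np.radians(106.65);C=np.array([.5003,-.2538]);q=X[...,:2]-C
yy=q@[np.cos(a),np.sin(a)];xx=q@[np.sin(a),-np.cos(a)];z=X[...,2]
def st(n,m):
    if m.sum()<3: print(n,m.sum());return
    print(n,m.sum(),"x",np.percentile(xx[m],[1,50,99]).round(4),"y",np.percentile(yy[m],[1,50,99]).round(4),"z",np.percentile(z[m],[1,50,99]).round(4))
s=(d>0)&(v<270)&(abs(xx)<.02)&(yy<.075)
st("rail",s&(z>.245)&(z<.28));st("board",s&(z>.235)&(z<.248)&(yy>.03));st("guide",s&(z>.09)&(z<.106))
r=s&(z>.252)&(z<.28);p=np.polyfit(yy[r],xx[r],1);print("rail yaw err deg",np.degrees(p[0]))
t=(c["pos"][:2]-C);print("tcp x,y",t@[np.sin(a),-np.cos(a)],t@[np.cos(a),np.sin(a)])
```

```text
rail 1899 x [-0.0048  0.001   0.0068] y [0.0234 0.0354 0.0497] z [0.2451 0.2585 0.26  ]
board 278 x [-0.0043  0.001   0.0063] y [0.0419 0.046  0.0504] z [0.2362 0.2455 0.2475]
guide 483 x [-0.012  -0.      0.0127] y [0.0445 0.0531 0.059 ] z [0.0904 0.0968 0.0993]
rail yaw err deg -0.14263357266484022
tcp x,y 0.0007480246249264972 0.0017603642015347881
```

```bash
python3 -m jog '[[0,-0.02,-0.045,0.4,0],[0,0,0,0.6,0],[0,0,0,0.6,0],[0,0,0,0.6,0],[0,0,0,0.6,0],[0,0,0,0.4,0],[0,0,0,0.1,0],[0,0,0,0.1,0],[0,0,0,0.1,0],[0,0,0,0.1,0],[0,0,0,0.1,0],[0,0,0,0,0]]'
```

```text
time_s: 13.22
tool_pos: [0.4998, -0.2544, 0.1757]
tool_rot: [-180.0, 0.0, 106.6]
force: [0.5, -0.7, -1.3]
grip_width: 0.0116
grasp_force: 25.0
```

```bash
python3 -m jog '[[0,0,0,0,0],[0,0,0,0,0]]'
cat > m.py <<'E'
from h import *
o=env.get_obs();print(o["tool_pos"],o["tool_rot"])
c=read_camera("wrist");X=wcloud(c,o["tool_pos"],o["tool_rot"]);v,u=np.mgrid[:480,:640];d=c["range_z"]
a=np.radians(106.65);C=np.array([.5003,-.2538]);q=X[...,:2]-C;h=o["tool_pos"][2]-.078
yy=q@[np.cos(a),np.sin(a)];xx=q@[np.sin(a),-np.cos(a)];z=X[...,2]-h
def st(n,m):
    if m.sum()<3: print(n,m.sum());return
    print(n,m.sum(),"x",np.percentile(xx[m],[1,50,99]).round(4),"y",np.percentile(yy[m],[1,50,99]).round(4),"z",np.percentile(z[m]+h,[1,50,99]).round(4))
s=(d>0)&(v<270)&(abs(xx)<.02)&(yy<.075)
st("rail",s&(z>.082)&(z<.1));st("board",s&(z>.06)&(z<.077)&(yy>.03));st("guide",s&(z+h>.09)&(z+h<.106))
t=(o["tool_pos"][:2]-C);print("tcp x,y",t@[np.sin(a),-np.cos(a)],t@[np.cos(a),np.sin(a)])
cv2.imwrite("pics/w4.png",np.clip(1.5*cv2.resize(c["color"][100:280,220:420,::-1],None,fx=3.2,fy=3.2,interpolation=cv2.INTER_CUBIC).astype(float),0,255).astype(np.uint8))
E
python3 m.py
```

```text
time_s: 13.38
tool_pos: [0.4999, -0.2545, 0.176]
tool_rot: [180.0, 0.0, 106.6]
force: [-0.8, -0.3, -1.7]
grip_width: 0.0113
grasp_force: 25.0
[ 0.49991465 -0.25446716  0.17599899] [1.79984417e+02 2.46072891e-02 1.06597687e+02]
rail 1613 x [-0.0062 -0.0003  0.0055] y [0.0211 0.0312 0.0402] z [0.182  0.1849 0.1864]
board 305 x [-0.0056 -0.0003  0.0051] y [0.0396 0.0438 0.0481] z [0.1584 0.172  0.1738]
guide 891 x [-0.0124  0.0003  0.0128] y [0.0441 0.0533 0.0596] z [0.0903 0.0969 0.0997]
tcp x,y -0.0005603506333787837 -0.0005287712260578606
```

View pics/w4.png

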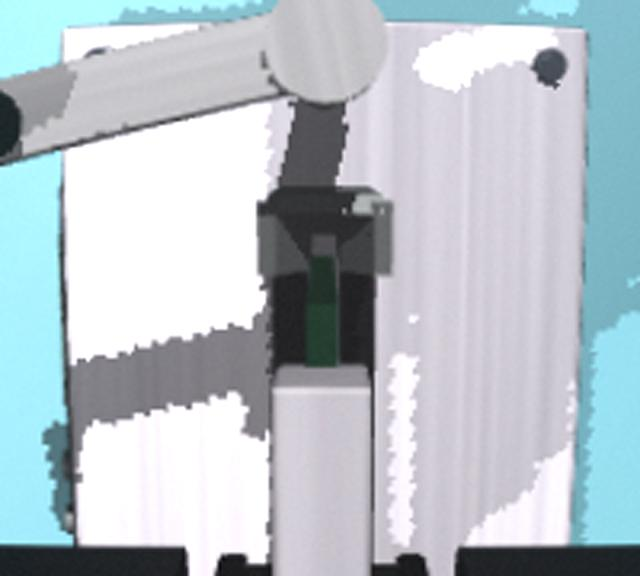

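The board edge hangs over the +y guide's flare but sits about 1.8 mm short in y and 0.5 mm off in x; I correct both and lower slowly.

```bash
python3 -m jog '[[0,0.085,0.025,0,0],[0,0,0,0,0],[0,0,0,0,0]]'; python3 m.py; python3 -m jog '[[0,0,0,0.1,0],[0,0,0,0.1,0],[0,0,0,0.1,0],[0,0,0,0.1,0],[0,0,0,0.1,0],[0,0,0,0.1,0],[0,0,0,0.1,0]]'
```

```text
time_s: 13.68
tool_pos: [0.4998, -0.2524, 0.1758]
tool_rot: [180.0, 0.0, 106.6]
force: [-0.1, -0.2, -2.0]
grip_width: 0.0117
grasp_force: 25.0
[ 0.49983013 -0.25241632  0.17584703] [1.79998423e+02 1.09150052e-02 1.06619287e+02]
rail 1624 x [-0.0057  0.0002  0.006 ] y [0.0231 0.0333 0.0422] z [0.1806 0.1848 0.1863]
board 309 x [-0.005   0.0002  0.0056] y [0.0417 0.0458 0.0501] z [0.1585 0.1718 0.1746]
guide 843 x [-0.0119  0.0007  0.0128] y [0.0442 0.053  0.0592] z [0.0902 0.0967 0.0996]
tcp x,y -5.370624970297658e-05 0.001460298316435637
time_s: 14.32
tool_pos: [0.4997, -0.2526, 0.1614]
tool_rot: [-180.0, -0.0, 106.6]
force: [-0.3, 0.2, -1.5]
grip_width: 0.0117
grasp_force: 25.0
```

```bash
python3 -m jog '[[0,0,0,0.15,0],[0,0,0,0.15,0],[0,0,0,0.15,0],[0,0,0,0.15,0],[0,0,0,0.15,0],[0,0,0,0.15,0],[0,0,0,0.15,0],[0,0,0,0.15,0],[0,0,0,0.15,0],[0,0,0,0.15,0]]'
python3 -m jog '[[0,0,0,0.1,0],[0,0,0,0.1,0],[0,0,0,0.1,0],[0,0,0,0.1,0],[0,0,0,0.1,0],[0,0,0,0.1,0],[0,0,0,0.1,0],[0,0,0,0.1,0]]'
```

```text
time_s: 15.15
tool_pos: [0.4998, -0.2526, 0.1314]
tool_rot: [-180.0, 0.0, 106.6]
force: [-0.5, 0.3, -0.5]
grip_width: 0.0118
grasp_force: 25.0
time_s: 15.82
tool_pos: [0.4998, -0.2526, 0.1156]
tool_rot: [-180.0, 0.0, 106.6]
force: [0.2, -0.3, -0.9]
grip_width: 0.0118
grasp_force: 25.0
```

```bash
python3 -m jog '[[0,0,0,0.05,0],[0,0,0,0.05,0],[0,0,0,0.05,0],[0,0,0,0.05,0],[0,0,0,0.05,0],[0,0,0,0.05,0],[0,0,0,0,0],[0,0,0,0,0]]'
```

```text
time_s: 16.48
tool_pos: [0.4997, -0.2526, 0.1097]
tool_rot: [-180.0, -0.0, 106.6]
force: [0.8, -0.4, -1.3]
grip_width: 0.0113
grasp_force: 25.0
```

```bash
python3 -m jog '[[0,0,0,0.03,0],[0,0,0,0.03,0],[0,0,0,0.03,0],[0,0,0,0.03,0],[0,0,0,0,0],[0,0,0,0,0]]';python3 -m jog '[[0,0,0,0.03,0],[0,0,0,0,0],[0,0,0,0,0]]'
```

```text
time_s: 16.98
tool_pos: [0.5, -0.2526, 0.1079]
tool_rot: [180.0, 0.0, 106.6]
force: [-2.0, 1.2, 4.4]
grip_width: 0.0121
grasp_force: 25.0
time_s: 17.23
tool_pos: [0.5003, -0.2525, 0.1079]
tool_rot: [180.0, 0.0, 106.6]
force: [-1.7, 1.2, 7.5]
grip_width: 0.0118
grasp_force: 25.0
```

The reaction at z = 0.108 matches fully home (expected 0.108). Release, rise, and take the latch in a loose cage.

```bash
python3 -m jog '[[0.1,0,0,0,0],[0.2,0,0,0,0],[0.3,0,0,0,0],[0.3,0,0,0,0],[0.3,0,0,0,0],[0.3,0,0,-0.2,0],[0.3,0,0,-0.6,0],[0.3,0,0,-0.9,0],[0.3,0,0,-0.9,0],[0.3,0,0,-0.9,0],[0.3,0,0,-0.9,0],[0.3,0,0,-0.4,0]]'
python3 -m jog '[[0.3,0,0,0,0],[0.3,0,0,0,0]]'
python3 m.py
python3 - <<'E'
from h import *
plan([.4268,-.1997,.205],25.8)
E
```

```text
time_s: 18.23
tool_pos: [0.5012, -0.253, 0.2064]
tool_rot: [179.8, 0.2, 106.6]
force: [0.5, -0.0, 0.3]
grip_width: 0.0263
grasp_force: 0.0
time_s: 18.4
tool_pos: [0.4999, -0.2527, 0.203]
tool_rot: [180.0, 0.0, 106.6]
force: [-0.2, -0.1, -0.1]
grip_width: 0.0262
grasp_force: 0.0
[ 0.499868   -0.25269974  0.20304572] [1.79978646e+02 4.91905421e-02 1.06600753e+02]
rail 0
board 0
guide 777 x [-0.012   0.0001  0.0129] y [0.0416 0.0522 0.0591] z [0.0904 0.0972 0.1052]
tcp x,y -9.863120249005795e-05 0.0011779082707960651
rows 12 [ 0.109 -0.391 -0.012  0.15 ]
```

```bash
python3 -m jog '[[0.25,0.11,-0.39,0,0.15],[0.25,0.11,-0.39,0,0.15],[0.25,0.11,-0.39,0,0.15],[0.25,0.11,-0.39,0,0.15],[0.25,0.11,-0.39,0,0.15],[0.25,0.11,-0.39,0,0.15],[0.25,0.11,-0.39,0,0.15],[0.25,0.11,-0.39,0,0.15],[0.25,0.11,-0.39,0,0.15],[0.25,0.11,-0.39,0,0.15],[0.25,0.11,-0.39,0,0.15],[0.25,0.11,-0.39,0,0.15]]'
python3 -m jog '[[0.25,0,0,0,0],[0.25,0,0,0,0],[0.25,0,0,0,0]]'
python3 - <<'E'
from h import *
plan([.4268,-.1997,.149],25.8)
v,u=np.mgrid[:480,:640]
for n in("top","wrist"):
    o=env.get_obs();c=read_camera(n);d=c["range_z"]
    if n=="wrist": X=wcloud(c,o["tool_pos"],o["tool_rot"])
    else:
        K=c["mtx"];T=c["world_from_camera"];X=np.stack([(u-K[0,2])/K[0,0]*d,(v-K[1,2])/K[1,1]*d,d],-1)@T[:3,:3].T+T[:3,3]
    for nm,C,r,z0,z1 in(("rail",(.5003,-.2538),.055,.108,.128),("knob",(.4268,-.1997),.02,.142,.16)):
        m=(np.hypot(X[...,0]-C[0],X[...,1]-C[1])<r)&(X[...,2]>z0)&(X[...,2]<z1)&(d>0)
        p=X[m]
        if len(p)>4: print(n,nm,len(p),p.mean(0).round(4),cv2.minAreaRect(p[:,:2].astype(np.float32)))
E
```

```text
time_s: 19.45
tool_pos: [0.4265, -0.1992, 0.2013]
tool_rot: [-179.9, 0.1, 25.2]
force: [-0.5, 0.7, 0.2]
grip_width: 0.0216
grasp_force: 0.0
time_s: 19.7
tool_pos: [0.4274, -0.2001, 0.2021]
tool_rot: [-180.0, 0.0, 25.8]
force: [0.3, -0.2, 0.7]
grip_width: 0.0219
grasp_force: 0.0
rows 3 [-0.007 -0.01   0.885 -0.   ]
top rail 203 [ 0.4984 -0.2538  0.1163] ((0.4982914328575134, -0.2539365589618683), (0.01205146498978138, 0.08397111296653748), 16.384342193603516)
wrist rail 2282 [ 0.4996 -0.2511  0.1169] ((0.5003661513328552, -0.25401270389556885), (0.012602604925632477, 0.08430510759353638), 16.530866622924805)
wrist knob 387 [ 0.4272 -0.1992  0.1489] ((0.42670270800590515, -0.19963130354881287), (0.01164680439978838, 0.01165284775197506), 79.05377960205078)
```

```bash
python3 -m jog '[[0.25,0,0,0.45,0],[0.25,0,0,0.55,0],[0.25,0,0,0.55,0],[0.25,0,0,0.55,0],[0.25,0,0,0.4,0],[0.25,0,0,0.15,0],[0.2,0,0,0,0],[0.2,0,0,0,0]]'
python3 -m jog '[[0.2,0.005,0.168,0,-0.075],[0.2,0.005,0.168,0,-0.075],[0.2,0.005,0.168,0,-0.075],[0.2,0.005,0.168,0,-0.075],[0.2,0.005,0.168,0,-0.075],[0.2,0.005,0.168,0,-0.075],[0.2,0.005,0.168,0,-0.075],[0.2,0.005,0.168,0,-0.075],[0.2,0.005,0.168,0,-0.075],[0.2,0.005,0.168,0,-0.075],[0.2,0.005,0.168,0,-0.075],[0.2,0.005,0.168,0,-0.075]]'
```

```text
time_s: 20.47
tool_pos: [0.4278, -0.1997, 0.1497]
tool_rot: [-180.0, -0.0, 25.6]
force: [-0.5, 0.2, 1.1]
grip_width: 0.0183
grasp_force: 0.0
time_s: 21.47
tool_pos: [0.4564, -0.2271, 0.1503]
tool_rot: [180.0, -0.0, 66.3]
force: [-1.4, 1.2, 0.7]
grip_width: 0.0176
grasp_force: 0.5
```

```bash
python3 -m jog '[[0.2,0.005,0.168,0,-0.075],[0.2,0.005,0.168,0,-0.075],[0.2,0.005,0.168,0,-0.075],[0.2,0.005,0.168,0,-0.075],[0.2,0.005,0.168,0,-0.075],[0.2,0.005,0.168,0,-0.075],[0.2,0.005,0.168,0,-0.075],[0.2,0.005,0.168,0,-0.075],[0.2,0.005,0.168,0,-0.075],[0.2,0.005,0.168,0,-0.075],[0.2,0.005,0.168,0,-0.075],[0.2,0.005,0.168,0,-0.075]]'
python3 -m jog '[[0.2,0,0.05,0,0],[0.2,0,0.05,0,0],[0.2,0,0,0,0]]'
```

```text
time_s: 22.47
tool_pos: [0.4955, -0.2299, 0.1502]
tool_rot: [-180.0, 0.0, 106.7]
force: [-0.6, 0.4, -1.0]
grip_width: 0.0175
grasp_force: 0.5
time_s: 22.72
tool_pos: [0.4964, -0.2298, 0.15]
tool_rot: [-179.9, 0.0, 106.5]
force: [-5.2, -0.3, 3.7]
grip_width: 0.0174
grasp_force: 2.5
```

```bash
python3 -m jog '[[0.2,0,0.05,0,0],[0.2,0,0.05,0,0],[0.2,0,0,0,0]]'
python3 -m jog '[[0.2,0,-0.1,0,0],[0.2,0,-0.1,0,0],[0.25,0,-0.1,0,0],[0.25,0,0,0,0],[0.25,0,0,0,0]]'
```

```text
time_s: 22.97
tool_pos: [0.4967, -0.2297, 0.1498]
tool_rot: [-179.7, -0.0, 106.5]
force: [-8.4, -1.2, 6.4]
grip_width: 0.0172
grasp_force: 4.6
time_s: 23.38
tool_pos: [0.494, -0.2302, 0.1499]
tool_rot: [179.9, 0.0, 106.6]
force: [-0.8, -1.0, -0.9]
grip_width: 0.0214
grasp_force: 0.0
```

```bash
python3 -m jog '[[0.25,0,0,-0.3,0],[0.25,0,0,-0.6,0],[0.25,0,0,-0.9,0],[0.25,0,0,-0.9,0],[0.25,0,0,-0.9,0],[0.25,-0.5,0,-0.9,0],[0.25,-0.9,0,-0.4,0],[0.25,-0.9,0,-0.4,0],[0.25,-0.9,0,0,0],[0.25,0,0,0,0],[0.25,0,0,0,0]]'
python3 - <<'E'
from h import *
o=env.get_obs();c=read_camera("wrist");d=c["range_z"];X=wcloud(c,o["tool_pos"],o["tool_rot"])
for nm,z0,z1 in(("rail",.112,.1195),("arm",.122,.13),("knob",.142,.16)):
    m=(np.hypot(X[...,0]-.5,X[...,1]+.23)<.09)&(X[...,2]>z0)&(X[...,2]<z1)&(d>0);p=X[m]
    if len(p)>4: print(nm,len(p),p.mean(0).round(4),cv2.minAreaRect(p[:,:2].astype(np.float32)))
cv2.imwrite("pics/end.png",np.clip(1.5*c["color"][:300,120:520,::-1].astype(float),0,255).astype(np.uint8))
E
```

```text
time_s: 24.3
tool_pos: [0.512, -0.2923, 0.2565]
tool_rot: [179.9, -0.0, 106.5]
force: [-0.2, 1.1, 0.5]
grip_width: 0.0218
grasp_force: 0.0
rail 1183 [ 0.5033 -0.2646  0.117 ] ((0.5037144422531128, -0.26518774032592773), (0.011430330574512482, 0.061457861214876175), 16.36916732788086)
arm 1799 [ 0.4825 -0.1936  0.1263] ((0.4842433035373688, -0.19868606328964233), (0.01962301880121231, 0.07534001022577286), 16.867996215820312)
knob 232 [ 0.4925 -0.227   0.1495] ((0.49254241585731506, -0.22708065807819366), (0.010942112654447556, 0.010974317789077759), 61.87166213989258)
```

View pics/end.png

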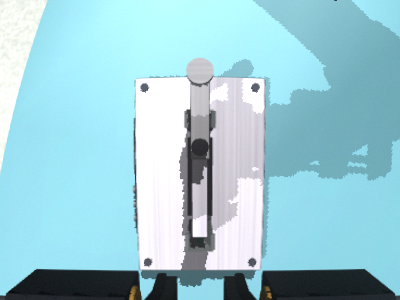

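The latch arm lies straight along the rail, with the knob at (200,147) on the card's line. The rail top is at seated height and the gripper is clear, so I hand in.

```bash
python3 -c "from cell import env;print(env.sign_off())"
```

```text
the job is handed in; nothing more can be done
None
```

The wide card is fully home in the tester, lowered gently, and the latch is closed against its stop over it. I handed the job in at about 24 s. The robot did not touch the narrower card or the other things on the bench.

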